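# Make up two game kits on the living-room table

### The job

Make up the two kits for games night. Into the black long tray with three bays go three pieces, one to a bay and resting flat on its floor: the chess king upright in the middle bay, the rook upright in one end bay and the draughts disc in the other. Into the round white dish goes the dice cup, standing upright on the dish's floor, and only once it stands there does the die go into the cup; leave the pawn, the domino and the little glass where they are.

Things in the scene. Friction and masses are not known exactly. Their poses are not given: they have to be found in the camera images.
- king: Chess king of pale wood, 77 mm tall, standing upright, with a small cross on top. Foot 34 mm across; a straight round neck 19 mm across runs from 18 to 54 mm above its foot, with a crown 26 mm across above it. About 45 g. Origin: centre of its underside, z up along the piece.
- rook: Chess rook of pale wood, 51 mm tall, standing upright, with a battlemented top 30 mm across. Foot 34 mm across; a straight round body 24 mm across runs from 13 to 36 mm above its foot. About 35 g. Origin: centre of its underside, z up along the piece.
- draught: Draughts piece: a thick pale wooden disc with rings on its upper face, 40 mm across and 18 mm thick, lying flat. About 25 g. Origin: centre of its underside, z up.
- dice_cup: Dice cup of dark wood, open at the top, 55 mm tall, 58 mm across at the foot and 62 mm at the rim, 54 mm inside the mouth, wall 4 mm, floor 5 mm thick. Stands mouth up, empty. About 120 g. Origin: centre of its underside, z up along the cup.
- die: Wooden die, a 24 mm cube with black pips. About 15 g. Origin: its centre (12 mm above the table at the start); axes square to its faces, z up at the start.
- long_tray: Black tray with a grey floor, 210 mm long (its x) by 94 mm wide (its y), fixed to the table. Two cross walls 4 mm thick part it into three bays, each 64 to 67 mm along x by 84 mm along y inside, with centres at x = -68, 0 and +68 mm. Floor 5 mm above the table; all walls end 12 mm above the table. A low metal handle at either end reaches to x = +-125 mm, 17 mm high. Origin: centre of its underside, z up. It is on the left or the right of the table.
- round_dish: Shallow round dish of white china, fixed to the table, 132 mm across and 14 mm high, with a flat floor about 116 mm across, 6 mm above the table. Origin: centre of its underside, z up. It is on the side of the table opposite the long tray.
- pawn: Small pale wooden chess pawn with a ball head, 42 mm tall, foot 26 mm across. Not part of a kit: leave it standing. Origin: centre of its underside.
- domino: Dark wooden domino, 48 mm (its x) by 24 mm by 10 mm, lying flat with its pips up. Not part of a kit: leave it. Origin: centre of its underside.
- glass: Small clear tumbler, 50 mm tall, 52 mm across at the rim, empty. Not part of a kit: leave it standing. Origin: centre of its underside.
Things that resemble listed ones, but are neither listed nor needed, are in the scene too. Leave any pink or turquoise look-alike of the king alone.

How it is judged (in metres and radians):
On the way, in this order (a step that is already met when the one before it is completed fails the run):
1. the dice cup stands upright in the round dish, let go (horizontal distance between dice_cup and round_dish below 0.03 m and z of dice_cup in the frame of round_dish between 0.003 and 0.01 m and angle between dice_cup's own z axis and vertical below 0.1 rad and linear speed of dice_cup below 0.02 m/s and angular speed of dice_cup below 0.3 rad/s and contact force between the fingers and dice_cup below 0.05 N), for 0.2 s.
2. the die lies in the dice cup, let go (horizontal distance between dice_cup and round_dish below 0.03 m and z of dice_cup in the frame of round_dish between 0.003 and 0.01 m and angle between dice_cup's own z axis and vertical below 0.1 rad and horizontal distance between die and dice_cup below 0.03 m and z of die in the frame of dice_cup between 0.01 and 0.035 m and contact force between the fingers and die below 0.05 N), for 0.2 s.
At the end, for the whole second after the job is handed in: In the long tray, each on the floor of its bay within 20 mm of its centre lengthwise: king upright in the middle, rook upright in one end bay, draught flat in the other. The dice cup stands upright (0.1 rad) on the floor of the round dish with the die in it. All at rest (horizontal distance between dice_cup and round_dish below 0.03 m and z of dice_cup in the frame of round_dish between 0.003 and 0.01 m and angle between each of dice_cup, king, rook's own z axis and vertical below 0.1 rad and horizontal distance between die and dice_cup below 0.03 m and z of die in the frame of dice_cup between 0.01 and 0.035 m and x of king in the frame of long_tray between -0.02 and 0.02 m and y of king in the frame of long_tray between -0.04 and 0.04 m and z of king in the frame of long_tray between 0.002 and 0.009 m and z of rook in the frame of long_tray between 0.002 and 0.009 m and ((z of draught in the frame of long_tray between 0.002 and 0.009 m and angle between draught's own z axis and vertical below 0.1 rad) or (z of draught in the frame of long_tray between 0.02 and 0.027 m and angle between draught's own z axis and vertical above 3.04 rad)) and ((x of rook in the frame of long_tray between 0.048 and 0.088 m and y of rook in the frame of long_tray between -0.04 and 0.04 m and x of draught in the frame of long_tray between -0.088 and -0.048 m and y of draught in the frame of long_tray between -0.04 and 0.04 m) or (x of rook in the frame of long_tray between -0.088 and -0.048 m and y of rook in the frame of long_tray between -0.04 and 0.04 m and x of draught in the frame of long_tray between 0.048 and 0.088 m and y of draught in the frame of long_tray between -0.04 and 0.04 m)) and linear speed of each of king, rook, draught, dice_cup, die below 0.02 m/s and angular speed of each of king, rook, draught, dice_cup, die below 0.3 rad/s); the robot touches nothing.
It fails at once if the pawn, the domino or the glass is shifted by more than 25 mm or knocked over (distance of any of pawn, domino, glass from where it was at the start of the episode above 0.025 m or angle between any of pawn, domino, glass's own z axis and vertical above 0.5 rad).
It also fails if it takes over 128 s, if anything falls off the work surface, if the arm or the gripper's body presses on something with over 40 N, if the wrist force passes 120 N, or if a joint passes its speed limit or range.

### The arm

A 6-joint arm with a two-finger parallel gripper is mounted at the origin on the work surface. World frame = base frame: x ahead of the robot, y to its left, z up, the work surface at z = 0. Lengths are in mm, angles in rad, forces in N, time in s.
With the tool pointing down it reaches from about 350 to 775 mm from the base axis. Payload 7.3 kg.
Tool frame: the origin (TCP) lies between the finger pads; the fingertips stand bot.tips_ahead ahead of it and the grasp point (between the pads) lies 6 mm ahead of it (bot.tips_ahead is the distance from the TCP to the fingertips, in mm); z points along the fingers, y is the line along which they close (so a half turn about z gives the same grasp; the last joint's range is limited). The gripper opens to 92 mm and grips with 3 to 60 N. Pads are 19 mm wide; open, the fingers measure 130 mm over their backs; the gripper's body (75 mm by 190 mm) begins 47 mm behind the grasp point.
Start: joints at [-1.246, 0.342, 1.524, -0, 1.275, -0.146], TCP at [238.163, -467.89, 251.741] pointing down, gripper open.
Joint ranges: [-2.53, 2.53], [-0.77, 2.02], [0.04, 2.7], [-1, 4.14], [0.28, 2.66], [-3.11, 3.11]. Speed limits (rad/s): [2.57, 2.57, 3.14, 3.14, 3.14, 3.14].

### API

Orientations are given as [roll, pitch, yaw] about the fixed x, y, z axes, in that order (R = Rz(yaw) Ry(pitch) Rx(roll)).
In Python, from plant import bot gives the robot as it stands. The module is installed in compiled form; this text tells all that it offers.
- The arm moves only by the tool step_arm, never from a script. Its argument "targets" is one flat list of numbers, 7 for each row, row after row: the opening, from 0 (shut) to 1 (fully open), then the shift along the tool's x, y, z each as a share of 100 mm, from -1 to 1, then the turn, a rotation vector about the tool's x, y, z each as a share of pi/4 rad, from -1 to 1. A call has 1 to 20 rows; each row is the pose to reach, as a shift and turn from the pose commanded when the call began, along the tool's axes at that moment; what a row does not reach only later rows make up. A row lasts 1/8 s, in which the tool goes at most 62.5 mm and 10.7 degrees, less where a joint would pass 70% of its speed; a pose out of reach is approached as far as the arm can. A call with a number of a shift or a turn outside -1 to 1 is refused whole. A call with a gripper value outside its range is refused whole. The fingers move at their own pace and stop on an object; the grip force is fixed at half the most. Time passes only in rows, so rows that repeat a pose let the fingers close. It gives the time, the measured TCP pose, the force, the opening and the grip force at its end, in the units of the state.
- bot.get_obs(): the state, without advancing time (a new reading comes with each control period).
- bot.capture(name): name is "scene" or "top" or "wrist"; returns (picture, depth): 400x640x3 uint8, blue, green, red; 400x640 float32, mm along the optical axis (not along the pixel's ray), 0 where there is no reading.
- bot.camera_info(name): a dict with "fx", "fy", "cx", "cy" (pixels), "camera_from_world" (4x4, takes a point from world to camera coordinates); the wrist camera has in their place "hand_eye" (4x4, takes a point from camera to tool coordinates, whose origin is the TCP and whose axes are the flange's). Camera axes: x right, y down, z forward; pixel columns grow to the right and rows downward; lengths in mm; the calibration is good to about 2 mm. A picture is of the moment at which its call begins: read the wrist's pose just before it. camera_info takes no time and is no camera call.
- bot.close_job(): hands the job in; it is judged then, once.
The state is a dict: "time": time; "joint_positions": joint angles; "dq": joint speeds; "tau": joint torques, N m; "tool_pos": TCP position; "tcp_rot": TCP orientation; "contact_force": force on the tool from outside, world axes, zero at the start; "moment": the same for the moment, N m; "grip_width": finger opening in mm; "finger_force": force on a finger pad.
Only numpy, scipy, OpenCV 4.12 (cv2) and the standard library are available. Lean on these libraries where they do the work, as an engineer would, in place of code of your own. Each camera call takes 0.05 s, during which the arm holds its last target. There are 200 camera calls.

## Working session

There is one attempt and no reset: what is moved stays moved. The work goes in short steps, Python scripts to look and compute and a tool call to move; the robot and the scene stay as the last step left them, time stands still between calls to the robot, and variables do not carry over. Pictures are saved under pics/ and viewed, at most 14 in all, crops included, and the job is handed in when it is done.

Besides the shell and the picture viewer there is one more tool, called after "Emit:" as name(argument=value, ...) on one line, values as JSON. step_arm: Moves the arm, as the interface text tells. Shift numbers are shares of 100 mm and turn numbers shares of pi/4 rad, none past 1 either way. Its arguments: {"type":"object","properties":{"targets":{"type":"array"}},"required":["targets"]}

```bash
mkdir -p pics
python3 - <<'E'
from plant import bot
import cv2,numpy as np
print(bot.tips_ahead, bot.get_obs())
for n in ("top","scene"):
    p,d=bot.capture(n); cv2.imwrite(f"pics/{n}0.png",p); np.save(f"pics/{n}0.npy",d)
    print(n,bot.camera_info(n))
print(bot.camera_info("wrist"))
E
```

```text
25.0 {'time': 0.0, 'joint_positions': array([-1.24597973e+00,  3.42735662e-01,  1.52502402e+00, -1.09145665e-05,
        1.27540068e+00, -1.45993180e-01]), 'dq': array([-0.00033479, -0.00043921, -0.00096344, -0.00213381,  0.00055828,
        0.00024997]), 'tau': array([ 1.21666184e-03, -4.31237590e+01, -2.44220281e+01,  7.19204312e-02,
        5.58879878e-02, -1.19959509e-04]), 'tool_pos': array([ 238.0441722 , -467.51293365,  251.03577607]), 'tcp_rot': array([-3.14004010e+00, -2.17737083e-04,  4.70812793e-01]), 'contact_force': array([-1.01318911,  0.18705928, -0.04513156]), 'moment': array([0.00766919, 0.05340053, 0.0609651 ]), 'finger_force': 0.0, 'grip_width': 92.05928571767998}
top {'fx': 433.9177781961012, 'fy': 433.9177781961012, 'cx': 320.5715782043678, 'cy': 199.92726038114034, 'camera_from_world': array([[-2.44009036e-02, -9.99648231e-01, -1.03927897e-02,
         3.16230345e+01],
       [-9.93103607e-01,  2.54310118e-02, -1.14448629e-01,
         5.66200901e+02],
       [ 1.14672669e-01,  7.52846694e-03, -9.93374804e-01,
         8.76235324e+02],
       [ 0.00000000e+00,  
[... 288 characters left out ...]
2396452e-01,  5.36853231e-01, -7.79646802e-01,
        -1.42500888e+02],
       [-4.22094678e-01, -6.55680319e-01, -6.26034665e-01,
         1.03186991e+03],
       [ 0.00000000e+00,  0.00000000e+00,  0.00000000e+00,
         1.00000000e+00]])}
{'fx': 277.8638017980541, 'fy': 277.8638017980541, 'cx': 317.7014486301243, 'cy': 198.49278118973496, 'hand_eye': array([[ 3.98751325e-04, -9.59906239e-01, -2.80320982e-01,
         7.45116353e+01],
       [ 9.99999895e-01,  4.46105062e-04, -1.05121456e-04,
        -3.39136801e-01],
       [ 2.25959351e-04, -2.80320911e-01,  9.59906316e-01,
        -1.33012592e+02],
       [ 0.00000000e+00,  0.00000000e+00,  0.00000000e+00,
         1.00000000e+00]])}
```

View pics/top0.png

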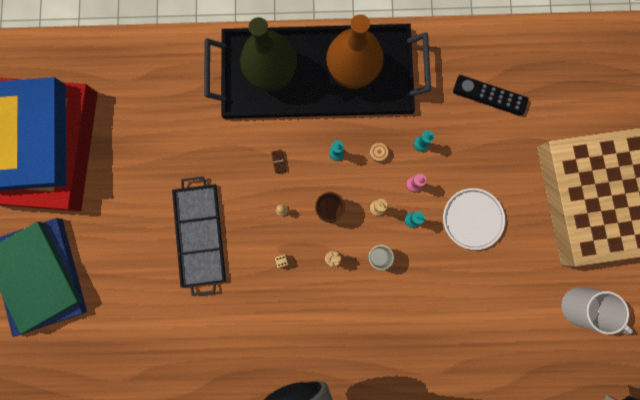

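View pics/scene0.png

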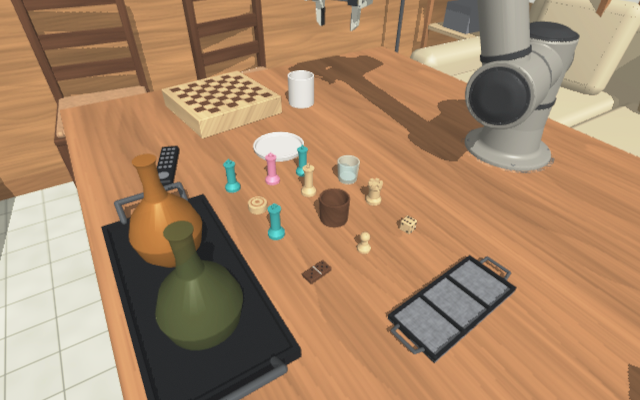

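Top view, first pass. Tray at (200,236), dish at (474,218), cup at (329,207), rook at (333,258), draught at (379,152) and die at (282,261). The things to leave are the pawn at (282,210), domino at (279,161) and glass at (381,257).

King candidates are pale (378,207), teal (337,151), (424,141), (414,219) and pink (417,183). Only the pale one fits "pale wood". I'll confirm it in a crop and measure.

```bash
cat > h.py <<'E'
import cv2,numpy as np
from scipy.spatial.transform import Rotation as R
from plant import bot
def cam(n):
    i=bot.camera_info(n)
    if n=="wrist":
        o=bot.get_obs(); T=np.eye(4); T[:3,:3]=R.from_euler("xyz",o["tcp_rot"]).as_matrix(); T[:3,3]=o["tool_pos"]
        W=T@i["hand_eye"]
    else: W=np.linalg.inv(i["camera_from_world"])
    return i,W
def cloud(i,W,d):
    v,u=np.mgrid[:400,:640]
    P=np.stack([(u-i["cx"])/i["fx"]*d,(v-i["cy"])/i["fy"]*d,d],-1)
    return P@W[:3,:3].T+W[:3,3]
def ray(i,W,u,v,z):
    r=W[:3,:3]@np.array([(u-i["cx"])/i["fx"],(v-i["cy"])/i["fy"],1]); return W[:3,3]+r*(z-W[2,3])/r[2]
E
python3 - <<'E'
from h import *
p=cv2.imread("pics/top0.png"); d=np.load("pics/top0.npy"); i,W=cam("top")
C=cloud(i,W,d); z=C[...,2]; print("table z",np.median(z[170:200,440:540]))
m=((z>5)&(d>0)).astype(np.uint8); m[:130]=0; m[:,:165]=0; m[300:]=0; m[:,530:]=0
n,l,s,c=cv2.connectedComponentsWithStats(m)
for k in range(1,n):
    if s[k,4]<25: continue
    q=C[l==k]; zm=np.percentile(q[:,2],97); t=q[q[:,2]>zm-6]
    print(c[k].round(),s[k,4],"zmax%.0f"%zm,"top mid",((t.max(0)+t.min(0))/2).round(1)[:2],"top ext",np.ptp(t,0).round()[:2],"ray@zmax",ray(i,W,*c[k],zm).round(1)[:2])
    if s[k,4]>1000: print(cv2.minAreaRect(q[:,:2].astype(np.float32)))
r=p[125:275,255:455]; cv2.imwrite("pics/crop0.png",cv2.resize(r,None,fx=4,fy=4,interpolation=cv2.INTER_CUBIC))
E
```

```text
table z 1.1914931767279313
[423. 140.] 273 zmax74 top mid [ 689.4 -204.3] top ext [23. 23.] ray@zmax [ 678.3 -193.8]
[337. 150.] 240 zmax76 top mid [672.5 -15.8] top ext [13. 10.] ray@zmax [662.2 -17.7]
[378. 152.] 281 zmax22 top mid [ 670.2 -109.7] top ext [38. 37.] ray@zmax [ 668.9 -108.7]
[278. 161.] 249 zmax14 top mid [658.1 107.8] top ext [51. 30.] ray@zmax [657.  107.3]
[416. 182.] 265 zmax75 top mid [ 602.1 -185.5] top ext [16. 14.] ray@zmax [ 593.4 -174.1]
[198. 235.] 3925 zmax17 top mid [501.5 280.6] top ext [251. 113.] ray@zmax [500.3 279.1]
((501.8055114746094, 281.82940673828125), (249.922119140625, 97.73944091796875), 5.796124458312988)
[474. 218.] 2685 zmax16 top mid [ 522.6 -305.8] top ext [128. 131.] ray@zmax [ 521.7 -304.9]
((522.17919921875, -305.881591796875), (129.17294311523438, 130.2073211669922), 24.847686767578125)
[330. 206.] 601 zmax58 top mid [550.5  -0.7] top ext [60. 60.] ray@zmax [551.3  -0.7]
[378. 206.] 219 zmax75 top mid [ 550.4 -104.5] top ext [14. 18.] ray@zmax [545.9 -96.8]
[281. 209.] 111 zmax44 top mid [552.2 102.9] top ext [15. 15.] ray@zmax [548.   98.7]
[414. 218.] 250 zmax75 top mid [ 522.3 -175.5] top ext [14. 22.] ray@zmax [ 520.3 -167.1]
[381. 256.] 514 zmax53 top mid [ 446.8 -100.9] top ext [50. 50.] ray@zmax [ 446.9 -101.1]
[332. 258.] 200 zmax54 top mid [445.9  -4.9] top ext [28. 28.] ray@zmax [446.4  -3.8]
[281. 260.] 143 zmax27 top mid [443.1 103. ] top ext [26. 25.] ray@zmax [443.4 101.9]
```

View pics/crop0.png

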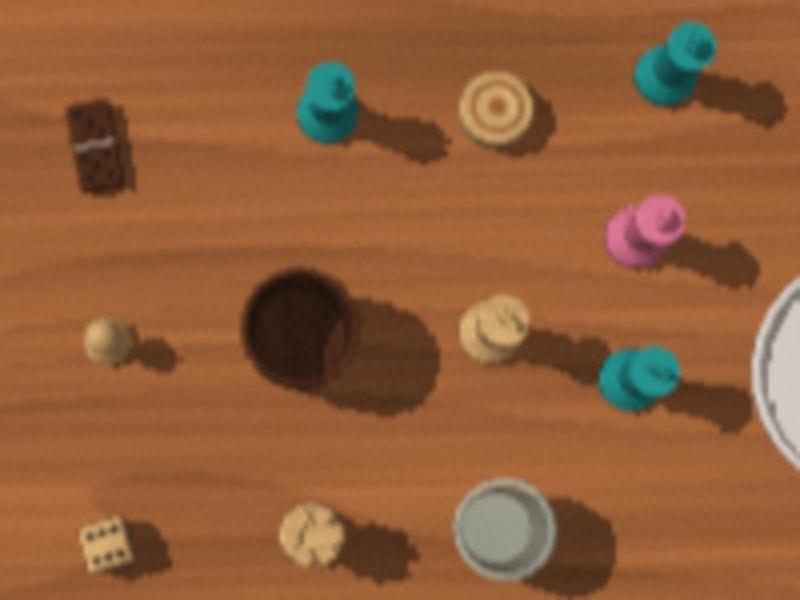

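Confirmed in the crop. King: pale, cross on top, at crop (495,330). Rook: battlements at (312,535). Disc: rings at (497,107). Die: at (106,544). Measured heights and sizes match the listed ones. I'll move towards the cup first, turning the tool to yaw π/2.

Emit:
step_arm(targets=[1,1,-0.56,0,0,0,-1,1,1,-0.56,0,0,0,-1,1,1,-0.56,0,0,0,-1,1,1,-0.56,0,0,0,-1,1,1,-0.56,0,0,0,-1])

```text
time: 0.72
tool_pos: [301.9, -372.3, 251.5]
tcp_rot: [-3.141, -0.0, 1.257]
contact_force: [-0.3, 0.7, -0.3]
grip_width: 91.9
finger_force: 0.0
```

Emit:
step_arm(targets=[1,1,0.3,0,0,0,-0.4,1,1,0.3,0,0,0,-0.4,1,1,0.3,0,0,0,-0.4])

```text
time: 1.1
tool_pos: [362.2, -285.0, 251.6]
tcp_rot: [-3.142, -0.001, 1.571]
contact_force: [0.5, 0.1, 1.1]
grip_width: 91.7
finger_force: 0.0
```

Emit:
step_arm(targets=[1,0.95,0.63,0.3,0,0,0,1,0.95,0.63,0.3,0,0,0])

```text
time: 1.35
tool_pos: [424.7, -192.1, 221.3]
tcp_rot: [3.141, 0.001, 1.564]
contact_force: [0.7, -0.2, -0.1]
grip_width: 92.1
finger_force: 0.0
```

Emit:
step_arm(targets=[1,0.95,0.63,0.3,0,0,0,1,0.95,0.63,0.3,0,0,0])

```text
time: 1.6
tool_pos: [488.3, -96.4, 191.1]
tcp_rot: [3.141, 0.001, 1.566]
contact_force: [0.5, -0.6, 0.2]
grip_width: 91.3
finger_force: 0.0
```

Emit:
step_arm(targets=[1,0.95,0.63,0.4,0,0,0,1,0.95,0.63,0.4,0,0,0,1,0.95,0.63,0.4,0,0,0])

```text
time: 1.98
tool_pos: [551.1, -0.0, 149.5]
tcp_rot: [-3.139, -0.001, 1.57]
contact_force: [-0.3, -0.2, 0.6]
grip_width: 91.6
finger_force: 0.0
```

```bash
cat > look.py <<'E'
from h import *
import sys
def look(name,zmin=6):
    o=bot.get_obs(); i,W=cam("wrist"); p,d=bot.capture("wrist"); cv2.imwrite(f"pics/{name}.png",p)
    print("tcp",o["tool_pos"].round(1),o["tcp_rot"].round(3))
    C=cloud(i,W,d); z=C[...,2]; m=((z>zmin)&(d>180)).astype(np.uint8)
    n,l,s,c=cv2.connectedComponentsWithStats(m)
    for k in range(1,n):
        if s[k,4]<80: continue
        q=C[l==k]; zm=np.percentile(q[:,2],97); t=q[q[:,2]>zm-5]
        print(c[k].round(),s[k,4],"zmax%.0f"%zm,"mid",((t.max(0)+t.min(0))/2).round(1)[:2],"ext",np.ptp(t,0).round()[:2],"all",((q.max(0)+q.min(0))/2).round(1)[:2],np.ptp(q,0).round()[:2])
if __name__=="__main__": look(sys.argv[1])
E
python3 look.py w1
```

```text
tcp [551.1  -0.  149.5] [-3.139e+00 -1.000e-03  1.570e+00]
[586. 132.] 26387 zmax63 mid [811.8 -24.6] ext [27. 28.] all [817.3  61.7] [132. 220.]
[431.  80.] 1517 zmax11 mid [652.7 108. ] ext [50. 30.] all [652.7 108. ] [50. 30.]
[194.  85.] 1035 zmax25 mid [438.6 103.3] ext [28. 28.] all [438.6 103.4] [28. 28.]
[314.  87.] 617 zmax42 mid [546.5 102.5] ext [16. 17.] all [546.  101.1] [24. 22.]
[314. 209.] 2670 zmax56 mid [ 5.465e+02 -3.000e-01] ext [61. 61.] all [ 5.465e+02 -3.000e-01] [61. 61.]
[203. 204.] 1523 zmax52 mid [440.9  -4.3] ext [30. 30.] all [441.8  -3.9] [32. 33.]
[443. 220.] 1492 zmax71 mid [668.5 -17.7] ext [24. 24.] all [667.9 -18.7] [33. 33.]
[227. 306.] 536 zmax51 mid [ 453.9 -104.4] ext [28. 36.] all [ 453.2 -105.2] [29. 38.]
[314. 302.] 540 zmax67 mid [545.7 -98.1] ext [23. 15.] all [ 546.4 -102.2] [27. 23.]
[409. 298.] 83 zmax19 mid [ 654.1 -117.3] ext [15. 21.] all [ 654.  -117.3] [15. 21.]
```

View pics/w1.png

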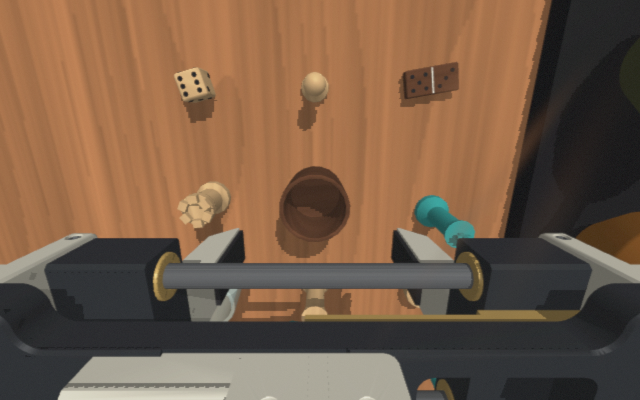

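Wrist view: cup at (314,208), rook (203,205), die (194,85), pawn (314,87), domino (431,80). It puts the cup about 4 mm less in x than the top camera did. I'll correct for that, descend and grip the cup.

Emit:
step_arm(targets=[1,0,-0.035,0.6,0,0,0,1,0,-0.035,0.6,0,0,0])

```text
time: 2.28
tool_pos: [543.8, -3.3, 88.9]
tcp_rot: [-3.133, -0.001, 1.567]
contact_force: [0.5, -0.2, -0.3]
grip_width: 91.8
finger_force: 0.0
```

Emit:
step_arm(targets=[1,0,0,0.5,0,0,0,1,0,0,0.5,0,0,0,0,0,0,0.5,0,0,0,0,0,0,0.5,0,0,0,0,0,0,0.5,0,0,0,0,0,0,0.5,0,0,0])

```text
time: 3.02
tool_pos: [547.6, -2.0, 42.9]
tcp_rot: [3.14, 0.0, 1.57]
contact_force: [-1.4, -0.5, 7.1]
grip_width: 61.2
finger_force: 30.0
```

Emit:
step_arm(targets=[0,0,0,-0.3,0,0,0,0,0,0,-1,0,0,0,0,0,0,-1,0,0,0])

```text
time: 3.4
tool_pos: [549.3, -2.1, 146.1]
tcp_rot: [3.133, 0.001, 1.571]
contact_force: [0.9, 0.4, -0.9]
grip_width: 61.1
finger_force: 30.0
```

Emit:
step_arm(targets=[0,0,0,-0.3,0,0,0,0,0,0,-0.3,0,0,0])

```text
time: 3.65
tool_pos: [547.7, -1.9, 172.9]
tcp_rot: [3.138, 0.001, 1.57]
contact_force: [0.8, -0.3, -2.2]
grip_width: 61.5
finger_force: 30.0
```

Emit:
step_arm(targets=[0,-1,-0.1,0,0,0,0,0,-1,-0.1,0,0,0,0,0,-1,-0.1,0,0,0,0])

```text
time: 4.03
tool_pos: [535.9, -104.0, 169.8]
tcp_rot: [-3.139, -0.0, 1.567]
contact_force: [0.8, 0.7, -1.4]
grip_width: 61.0
finger_force: 30.0
```

Emit:
step_arm(targets=[0,-1,-0.1,0,0,0,0,0,-1,-0.1,0,0,0,0,0,-1,-0.1,0,0,0,0])

```text
time: 4.4
tool_pos: [526.3, -203.2, 170.2]
tcp_rot: [-3.14, -0.001, 1.567]
contact_force: [-0.5, 1.0, -1.1]
grip_width: 61.3
finger_force: 30.0
```

Emit:
step_arm(targets=[0,-1,-0.1,0,0,0,0,0,-1,-0.1,0,0,0,0,0,-1,-0.1,0,0,0,0,0,-1,-0.1,0,0,0,0,0,-1,-0.1,0,0,0,0])

```text
time: 5.03
tool_pos: [517.2, -300.0, 171.5]
tcp_rot: [-3.141, -0.001, 1.572]
contact_force: [-0.0, -0.5, -0.1]
grip_width: 61.0
finger_force: 30.0
```

```bash
python3 look.py w2
```

```text
tcp [ 517.2 -300.   171.5] [-3.141e+00 -1.000e-03  1.572e+00]
[238.   2.] 96 zmax19 mid [ 442.3 -124.1] ext [14.  2.] all [ 443.1 -122.7] [22.  5.]
[481.   5.] 349 zmax19 mid [ 665.6 -126.4] ext [28.  7.] all [ 664.6 -125.1] [30. 10.]
[605.  48.] 6728 zmax46 mid [ 793.8 -210.8] ext [16. 20.] all [ 793.3 -170.4] [ 84. 101.]
[321.  61.] 1375 zmax75 mid [ 519.  -177.4] ext [ 9. 10.] all [ 518.4 -179.1] [32. 29.]
[408.  69.] 1667 zmax75 mid [ 595.1 -184. ] ext [11.  8.] all [ 594.9 -184. ] [32. 34.]
[505.  94.] 2026 zmax74 mid [ 684.4 -204.4] ext [13.  8.] all [ 682.1 -204.2] [30. 33.]
[319. 175.] 4515 zmax15 mid [ 517.4 -292.9] ext [130. 105.] all [ 517.4 -292.9] [130. 105.]
[575. 208.] 3035 zmax19 mid [ 795.6 -331.6] ext [ 76. 103.] all [ 795.2 -331.3] [ 76. 104.]
[317. 244.] 2614 zmax139 mid [ 515.8 -305.3] ext [50. 29.] all [ 515.8 -305.8] [50. 30.]
```

View pics/w2.png

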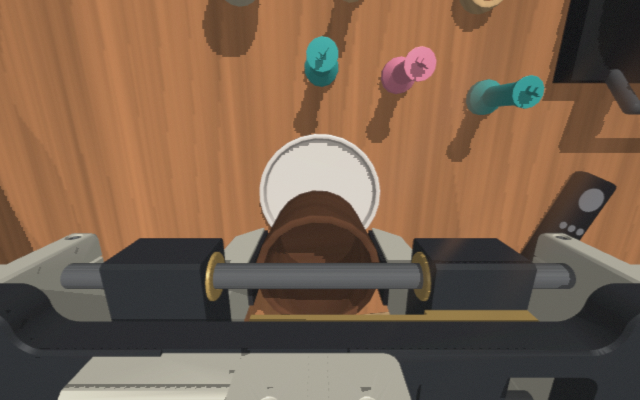

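The dish is centred at (319,190), matching the tool in x. In y I need 6 mm more to −306. I'll lower the cup now.

Emit:
step_arm(targets=[0,-0.06,0,0.4,0,0,0,0,-0.06,0,0.8,0,0,0,0,-0.06,0,0.8,0,0,0])

```text
time: 5.45
tool_pos: [515.4, -305.8, 89.1]
tcp_rot: [-3.136, -0.004, 1.571]
contact_force: [-0.4, -0.4, -0.7]
grip_width: 61.0
finger_force: 30.0
```

Emit:
step_arm(targets=[0,0,0,0.2,0,0,0,0,0,0,0.3,0,0,0,0,0,0,0.36,0,0,0,0,0,0,0.4,0,0,0,0,0,0,0.4,0,0,0])

```text
time: 6.08
tool_pos: [516.9, -307.9, 52.0]
tcp_rot: [3.141, 0.0, 1.57]
contact_force: [-0.2, -0.9, -0.9]
grip_width: 61.3
finger_force: 30.0
```

Nearly there, about 2–3 mm to go. I'll lower a touch until contact and release.

Emit:
step_arm(targets=[0,0,0,0.02,0,0,0,0,0,0,0.03,0,0,0,0,0,0,0.03,0,0,0])

```text
time: 6.45
tool_pos: [516.9, -308.0, 49.0]
tcp_rot: [3.141, 0.0, 1.57]
contact_force: [-0.3, 0.4, 1.4]
grip_width: 61.2
finger_force: 30.0
```

Emit:
step_arm(targets=[1,0,0,0,0,0,0,1,0,0,0,0,0,0,1,0,0,0,0,0,0,1,0,0,0,0,0,0])

```text
time: 6.95
tool_pos: [516.8, -307.9, 48.7]
tcp_rot: [-3.142, 0.0, 1.57]
contact_force: [0.1, -0.8, -0.3]
grip_width: 91.3
finger_force: 0.0
```

Emit:
step_arm(targets=[1,0,0,-0.3,0,0,0,1,0,0,-1,0,0,0,1,0,0,-1,0,0,0])

```text
time: 7.32
tool_pos: [518.8, -309.4, 153.6]
tcp_rot: [3.134, 0.006, 1.57]
contact_force: [0.5, -0.5, -1.1]
grip_width: 91.7
finger_force: 0.0
```

```bash
python3 look.py w3
```

```text
tcp [ 518.8 -309.4  153.6] [3.134 0.006 1.57 ]
[610.  37.] 4261 zmax30 mid [ 789.4 -198.3] ext [ 8. 30.] all [ 781.5 -174.8] [61. 77.]
[318.  42.] 1801 zmax75 mid [ 518.8 -177.3] ext [ 9. 10.] all [ 518.9 -179.3] [33. 29.]
[414.  52.] 2092 zmax75 mid [ 595.8 -184.1] ext [12.  8.] all [ 595.1 -184. ] [33. 33.]
[519.  79.] 2499 zmax74 mid [ 684.3 -204.3] ext [12.  8.] all [ 682.4 -204.2] [30. 33.]
[316. 190.] 9870 zmax61 mid [ 515.6 -306.4] ext [61. 61.] all [ 517.5 -305.6] [130. 130.]
[590. 203.] 3497 zmax19 mid [ 801.9 -322.2] ext [65. 84.] all [ 800.9 -322. ] [67. 85.]
[427. 384.] 158 zmax57 mid [ 636.1 -511.7] ext [18. 18.] all [ 636.1 -511.7] [18. 18.]
```

View pics/w3.png

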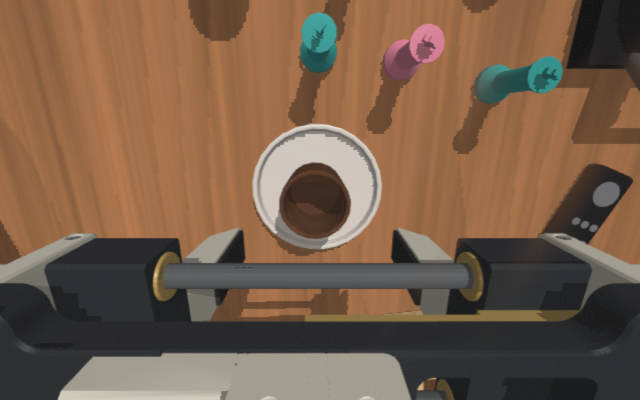

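The cup stands in the dish at (515,200) px, upright, with its rim at z≈61 and within 2 mm of the dish centre. Now the die.

Emit:
step_arm(targets=[1,0.83,-0.16,0,0,0,0,1,0.83,-0.16,0,0,0,0])

```text
time: 7.62
tool_pos: [499.2, -221.9, 147.2]
tcp_rot: [-3.138, -0.003, 1.572]
contact_force: [0.8, 0.7, -0.1]
grip_width: 91.6
finger_force: 0.0
```

Emit:
step_arm(targets=[1,0.83,-0.16,0,0,0,0,1,0.83,-0.16,0,0,0,0])

```text
time: 7.88
tool_pos: [483.6, -139.2, 147.7]
tcp_rot: [-3.139, -0.001, 1.572]
contact_force: [-0.1, -0.8, -0.2]
grip_width: 92.2
finger_force: 0.0
```

Emit:
step_arm(targets=[1,0.83,-0.16,0,0,0,0,1,0.83,-0.16,0,0,0,0])

```text
time: 8.12
tool_pos: [468.0, -56.8, 148.1]
tcp_rot: [-3.14, -0.0, 1.572]
contact_force: [0.5, 0.3, 0.3]
grip_width: 91.6
finger_force: 0.0
```

Emit:
step_arm(targets=[1,0.83,-0.16,0,0,0,0,1,0.83,-0.16,0,0,0,0])

```text
time: 8.38
tool_pos: [452.2, 26.1, 148.1]
tcp_rot: [-3.14, -0.0, 1.572]
contact_force: [-0.4, -1.0, -0.6]
grip_width: 91.9
finger_force: 0.0
```

Emit:
step_arm(targets=[1,0.81,-0.16,0.1,0,0,0,1,0.81,-0.16,0.1,0,0,0,1,0.81,-0.16,0.1,0,0,0,1,0.81,-0.16,0.1,0,0,0])

```text
time: 8.88
tool_pos: [437.5, 104.5, 138.5]
tcp_rot: [3.141, 0.0, 1.57]
contact_force: [0.4, 0.2, -0.1]
grip_width: 92.1
finger_force: 0.0
```

```bash
python3 look.py w4
python3 - <<'E'
from h import *
o=bot.get_obs(); i,W=cam("wrist"); p,d=bot.capture("wrist"); C=cloud(i,W,d)
m=(C[...,2]>18)&(C[...,2]<30)&(d>180)&(abs(C[...,0]-440)<30)&(abs(C[...,1]-103)<30)
print(cv2.minAreaRect(C[m][:,:2].astype(np.float32)))
m=(C[...,2]>3)&(d>180)&(abs(C[...,0]-495)<150)&(C[...,1]>200)
print("tray",cv2.minAreaRect(C[m][:,:2].astype(np.float32)))
E
```

```text
tcp [437.5 104.5 138.5] [3.141 0.    1.57 ]
[382.  34.] 3926 zmax17 mid [497.7 247.1] ext [250.  47.] all [497.7 248. ] [250.  49.]
[539. 193.] 1242 zmax11 mid [652.4 108.6] ext [51. 31.] all [652.4 108.6] [51. 31.]
[320. 200.] 728 zmax25 mid [438.1 103.5] ext [27. 28.] all [438.1 103.8] [27. 28.]
[433. 202.] 728 zmax41 mid [545.6 103. ] ext [16. 16.] all [545.9 103. ] [24. 25.]
[632. 239.] 867 zmax22 mid [755.1  54.6] ext [ 8. 36.] all [755.1  71.7] [ 8. 71.]
[322. 301.] 727 zmax51 mid [440.4   5.2] ext [29. 13.] all [441.1  -0.9] [33. 25.]
((438.0612487792969, 103.51981353759766), (24.722576141357422, 25.370412826538086), 17.06043243408203)
tray ((497.8983154296875, 257.3483581542969), (247.6771697998047, 49.52314376831055), 5.128090858459473)
```

Emit:
step_arm(targets=[1,-0.01,0.01,0.5,0,0,-0.33,1,-0.01,0.01,0.5,0,0,-0.33,1,-0.01,0.01,0.5,0,0,-0.33])

```text
time: 9.35
tool_pos: [438.3, 103.3, 88.4]
tcp_rot: [-3.141, 0.0, 1.827]
contact_force: [0.7, -0.0, 1.2]
grip_width: 91.8
finger_force: 0.0
```

Emit:
step_arm(targets=[0.6,0,0,0.4,0,0,0,0.6,0,0,0.54,0,0,0,0.4,0,0,0.54,0,0,0,0.3,0,0,0.54,0,0,0,0,0,0,0.54,0,0,0,0,0,0,0.54,0,0,0])

```text
time: 10.1
tool_pos: [438.4, 104.2, 35.3]
tcp_rot: [3.14, 0.0, 1.83]
contact_force: [0.6, -1.2, 0.0]
grip_width: 36.4
finger_force: 0.0
```

Emit:
step_arm(targets=[0,0,0,0,0,0,0,0,0,0,0,0,0,0,0,0,0,0,0,0,0])

```text
time: 10.48
tool_pos: [438.2, 104.2, 34.9]
tcp_rot: [3.141, 0.0, 1.83]
contact_force: [-1.0, -0.4, 4.4]
grip_width: 23.8
finger_force: 30.0
```

Emit:
step_arm(targets=[0,0,0,-0.4,0,0,0,0,0,0,-1,0,0,0.33,0,0,0,-1,0,0,0.33])

```text
time: 10.85
tool_pos: [440.4, 104.3, 138.5]
tcp_rot: [3.133, -0.0, 1.567]
contact_force: [0.3, 0.5, -1.3]
grip_width: 23.9
finger_force: 30.0
```

Emit:
step_arm(targets=[0,-0.82,0.16,-0.1,0,0,0,0,-0.82,0.16,-0.1,0,0,0])

```text
time: 11.1
tool_pos: [454.6, 20.2, 145.1]
tcp_rot: [3.14, 0.001, 1.569]
contact_force: [-0.0, 0.3, -0.6]
grip_width: 23.7
finger_force: 30.0
```

Emit:
step_arm(targets=[0,-0.82,0.16,0,0,0,0,0,-0.82,0.16,0,0,0,0])

```text
time: 11.35
tool_pos: [470.4, -62.6, 144.6]
tcp_rot: [3.141, 0.001, 1.568]
contact_force: [-0.4, 0.4, -0.2]
grip_width: 23.6
finger_force: 30.0
```

Emit:
step_arm(targets=[0,-0.82,0.16,0,0,0,0,0,-0.82,0.16,0,0,0,0])

```text
time: 11.6
tool_pos: [486.3, -144.7, 144.5]
tcp_rot: [3.141, 0.001, 1.568]
contact_force: [-0.2, 0.5, -1.9]
grip_width: 23.7
finger_force: 30.0
```

Emit:
step_arm(targets=[0,-0.82,0.15,0,0,0,0,0,-0.82,0.15,0,0,0,0])

```text
time: 11.85
tool_pos: [501.1, -226.2, 144.4]
tcp_rot: [3.141, 0.0, 1.568]
contact_force: [-0.9, 0.4, -0.4]
grip_width: 23.4
finger_force: 30.0
```

Emit:
step_arm(targets=[0,-0.82,0.15,0,0,0,0,0,-0.82,0.15,0,0,0,0,0,-0.82,0.15,0,0,0,0,0,-0.82,0.15,0,0,0,0])

```text
time: 12.35
tool_pos: [515.6, -304.2, 144.4]
tcp_rot: [-3.14, -0.001, 1.571]
contact_force: [-0.5, 0.0, 0.8]
grip_width: 23.7
finger_force: 30.0
```

```bash
python3 look.py w5
```

```text
tcp [ 515.6 -304.2  144.4] [-3.140e+00 -1.000e-03  1.571e+00]
[616.  39.] 3369 zmax23 mid [ 770.4 -164.1] ext [37. 52.] all [ 776.7 -162.1] [50. 57.]
[324.  48.] 1796 zmax73 mid [ 519.  -178.3] ext [9. 9.] all [ 518.4 -179.4] [33. 29.]
[422.  58.] 2213 zmax74 mid [ 595.3 -183.8] ext [11.  9.] all [ 595.  -184.2] [32. 34.]
[531.  86.] 2723 zmax74 mid [ 684.2 -204.3] ext [12.  8.] all [ 682.6 -204.4] [30. 33.]
[321. 187.] 8319 zmax61 mid [ 515.8 -297.6] ext [61. 44.] all [ 517.4 -293.7] [130. 106.]
[605. 210.] 3430 zmax19 mid [ 800.5 -320.4] ext [56. 80.] all [ 800.  -320.1] [57. 81.]
[461. 384.] 288 zmax56 mid [ 663.3 -492.2] ext [26. 17.] all [ 663.3 -492.2] [26. 17.]
```

Emit:
step_arm(targets=[0,-0.025,0.01,0.4,0,0,0,0,-0.025,0.01,0.55,0,0,0,0,-0.025,0.01,0.55,0,0,0,0,-0.025,0.01,0.55,0,0,0])

```text
time: 12.9
tool_pos: [517.5, -308.5, 90.9]
tcp_rot: [3.14, 0.001, 1.571]
contact_force: [0.4, 0.6, -0.0]
grip_width: 23.5
finger_force: 30.0
```

Emit:
step_arm(targets=[1,0,0,0,0,0,0,1,0,0,0,0,0,0,1,0,0,0,0,0,0,1,0,0,0,0,0,0])

```text
time: 13.4
tool_pos: [516.9, -308.4, 89.9]
tcp_rot: [3.141, 0.0, 1.57]
contact_force: [0.5, 0.1, -0.1]
grip_width: 59.4
finger_force: 0.0
```

Emit:
step_arm(targets=[1,0,0,-0.8,0,0,0,1,0,0,-0.8,0,0,0,1,0,0,-0.8,0,0,0])

```text
time: 13.78
tool_pos: [517.5, -308.9, 171.3]
tcp_rot: [3.139, 0.002, 1.57]
contact_force: [0.9, 0.3, 0.5]
grip_width: 88.5
finger_force: 0.0
```

```bash
python3 look.py w6; python3 -c "
import cv2;p=cv2.imread('pics/w6.png');cv2.imwrite('pics/w6c.png',cv2.resize(p[90:270,210:430],None,fx=2.5,fy=2.5))"
```

```text
tcp [ 517.5 -308.9  171.3] [3.139e+00 2.000e-03 1.570e+00]
[605.  42.] 5935 zmax46 mid [ 792.5 -210.7] ext [13. 20.] all [ 791.7 -175.2] [81. 91.]
[320.  49.] 1497 zmax75 mid [ 519.  -177.3] ext [ 9. 11.] all [ 518.4 -179.1] [32. 30.]
[408.  58.] 1758 zmax75 mid [ 595.4 -184.2] ext [11.  8.] all [ 595.4 -184.1] [34. 34.]
[506.  83.] 2090 zmax74 mid [ 684.7 -204.3] ext [13.  8.] all [ 682.3 -204.6] [30. 33.]
[318. 186.] 8887 zmax61 mid [ 515.8 -306.5] ext [61. 61.] all [ 517.2 -306. ] [131. 130.]
[576. 201.] 3295 zmax19 mid [ 798.8 -322.8] ext [69. 84.] all [ 798.1 -323.7] [71. 88.]
[382. 311.] 550 zmax22 mid [ 613.6 -462.1] ext [49.  6.] all [ 578.8 -466.6] [118.  15.]
[285. 319.] 92 zmax13 mid [ 470.1 -479. ] ext [44.  6.] all [ 469.3 -479.5] [45.  7.]
[425. 385.] 113 zmax56 mid [ 640.5 -531.2] ext [16. 19.] all [ 640.5 -531.2] [16. 19.]
```

View pics/w6c.png

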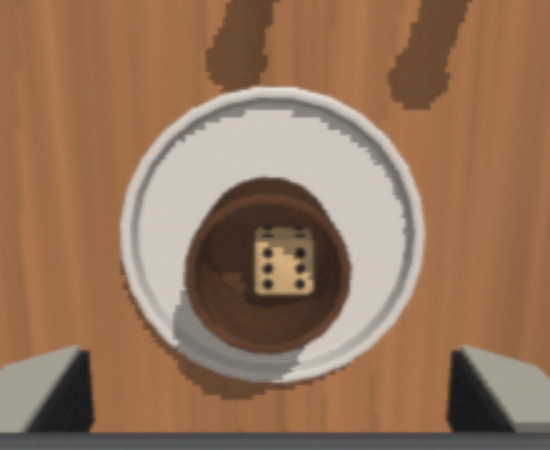

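The die lies flat in the cup, at crop (285,262). Next is the king: approach over it and measure from near.

Emit:
step_arm(targets=[0.6,0.68,0.1,0,0,0,0,0.6,0.68,0.1,0,0,0,0])

```text
time: 14.08
tool_pos: [526.2, -236.8, 167.8]
tcp_rot: [-3.138, -0.003, 1.573]
contact_force: [0.1, -0.1, -0.2]
grip_width: 76.7
finger_force: 0.0
```

Emit:
step_arm(targets=[0.6,0.68,0.1,0,0,0,0,0.6,0.68,0.1,0,0,0,0])

```text
time: 14.32
tool_pos: [536.5, -169.3, 168.3]
tcp_rot: [-3.139, -0.002, 1.574]
contact_force: [0.3, -1.0, 0.0]
grip_width: 57.9
finger_force: 0.0
```

Emit:
step_arm(targets=[0.6,0.68,0.1,0,0,0,0,0.6,0.68,0.1,0,0,0,0,0.6,0.68,0.1,0,0,0,0,0.6,0.68,0.1,0,0,0,0])

```text
time: 14.82
tool_pos: [546.8, -105.9, 169.3]
tcp_rot: [-3.141, 0.0, 1.569]
contact_force: [-0.7, 0.2, 0.7]
grip_width: 55.0
finger_force: 0.0
```

```bash
python3 look.py w7
```

```text
tcp [ 546.8 -105.9  169.3] [-3.141  0.     1.569]
[579. 133.] 29645 zmax76 mid [809.7 -72.2] ext [34. 82.] all [836.6 -58.8] [170. 263.]
[203.  87.] 1640 zmax52 mid [440.7  -4.4] ext [30. 30.] all [441.7  -4. ] [32. 33.]
[454. 104.] 1743 zmax74 mid [668.6 -19. ] ext [12.  4.] all [666.5 -19. ] [30. 32.]
[212. 192.] 2670 zmax51 mid [ 442.2 -101.3] ext [51. 51.] all [ 442.2 -101.3] [51. 51.]
[318. 193.] 1097 zmax75 mid [ 546.3 -103.2] ext [10. 10.] all [ 546.4 -101. ] [32. 29.]
[429. 193.] 1171 zmax20 mid [ 665.8 -109.6] ext [39. 39.] all [ 665.7 -109.5] [39. 39.]
[295. 249.] 641 zmax52 mid [ 519.3 -169.1] ext [14.  5.] all [ 518.9 -175.2] [33. 30.]
[355. 252.] 288 zmax37 mid [ 589.3 -177.4] ext [5. 5.] all [ 587.4 -180.5] [16. 26.]
[296. 306.] 828 zmax15 mid [ 518.  -252.4] ext [100.  25.] all [ 518.7 -254.5] [102.  29.]
```

View pics/w7.png

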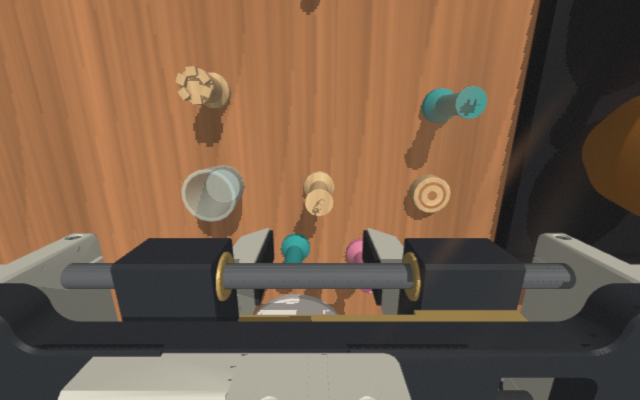

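The king is in view at (319,195), cross at z≈75, at world (546.5,−103). I'll shift y by +3 mm, descend to mid-neck and grip.

Emit:
step_arm(targets=[0.6,0.03,0,0.4,0,0,0,0.6,0.03,0,0.8,0,0,0,0.6,0.03,0,0.8,0,0,0])

```text
time: 15.25
tool_pos: [544.9, -101.9, 87.2]
tcp_rot: [-3.136, -0.002, 1.569]
contact_force: [-0.3, 0.2, 0.4]
grip_width: 55.2
finger_force: 0.0
```

Emit:
step_arm(targets=[0.6,0,0,0.3,0,0,0,0.6,0,0,0.46,0,0,0,0.6,0,0,0.46,0,0,0,0,0,0,0.46,0,0,0,0,0,0,0.46,0,0,0,0,0,0,0.46,0,0,0,0,0,0,0.46,0,0,0])

```text
time: 16.12
tool_pos: [547.3, -101.5, 44.3]
tcp_rot: [3.14, 0.0, 1.57]
contact_force: [0.4, -0.0, 2.6]
grip_width: 22.5
finger_force: 28.4
```

Emit:
step_arm(targets=[0,0,0,0,0,0,0,0,0,0,0,0,0,0])

```text
time: 16.38
tool_pos: [547.4, -101.5, 44.2]
tcp_rot: [3.14, 0.0, 1.57]
contact_force: [0.9, 0.4, 5.6]
grip_width: 22.5
finger_force: 28.0
```

Width 22.5 instead of 19, with an upward push, so the tips are probably on the flare. I'll open, go up 4 mm and regrip.

Emit:
step_arm(targets=[0.4,0,0,0,0,0,0,0.4,0,0,0,0,0,0,0.4,0,0,-0.04,0,0,0,0.4,0,0,-0.04,0,0,0,0,0,0,-0.04,0,0,0,0,0,0,-0.04,0,0,0,0,0,0,-0.04,0,0,0,0,0,0,-0.04,0,0,0])

```text
time: 17.38
tool_pos: [546.9, -101.4, 47.7]
tcp_rot: [-3.142, 0.0, 1.57]
contact_force: [0.2, -0.4, 0.2]
grip_width: 22.6
finger_force: 30.0
```

```bash
python3 look.py w8
```

```text
tcp [ 546.9 -101.4   47.7] [-3.142  0.     1.57 ]
[631. 238.] 885 zmax17 mid [ 753.4 -106.9] ext [ 4. 25.] all [753.7 -96.5] [ 5. 47.]
[187. 220.] 197 zmax13 mid [455.  -91.2] ext [20. 24.] all [453.1 -91.5] [24. 25.]
[317. 221.] 368 zmax13 mid [546.  -93.6] ext [29. 14.] all [546.3 -93.4] [30. 15.]
[487. 246.] 759 zmax19 mid [ 666.1 -108. ] ext [40. 20.] all [ 665.9 -105.7] [40. 32.]
[142. 249.] 670 zmax18 mid [ 430.9 -107.9] ext [18. 23.] all [ 431.2 -108.3] [18. 24.]
```

Emit:
step_arm(targets=[0,0,0,-0.1,0,0,0,0,0,0,-0.5,0,0,0,0,0,0,-1,0,0,0,0,0,0,-1,0,0,0])

```text
time: 17.92
tool_pos: [549.2, -102.1, 152.4]
tcp_rot: [3.133, 0.003, 1.57]
contact_force: [-0.1, -0.0, -0.8]
grip_width: 22.6
finger_force: 30.0
```

```bash
python3 look.py w9
python3 - <<'E'
from h import *
a=cv2.imread("pics/w9.png"); p,d=bot.capture("scene"); cv2.imwrite("pics/s1.png",p)
i=bot.camera_info("scene"); o=bot.get_obs()["tool_pos"]; q=i["camera_from_world"]@np.append(o,1); u=int(i["fx"]*q[0]/q[2]+i["cx"]); v=int(i["fy"]*q[1]/q[2]+i["cy"]); print(u,v)
c=cv2.resize(p[v-70:v+80,max(u-75,0):u+75],None,fx=4,fy=4); b=cv2.resize(a[180:330,220:420],(400,300))
cv2.imwrite("pics/s1c.png",c[:600,:])
E
```

```text
tcp [ 549.2 -102.1  152.4] [3.133e+00 3.000e-03 1.570e+00]
[582. 135.] 28051 zmax67 mid [807.1 -71.7] ext [29. 74.] all [830.9 -56. ] [159. 254.]
[190.  89.] 1935 zmax52 mid [440.8  -4.2] ext [30. 30.] all [441.9  -4.2] [32. 32.]
[459. 107.] 1992 zmax74 mid [668.5 -19.3] ext [12.  4.] all [666.9 -18.7] [30. 33.]
[202. 201.] 3086 zmax51 mid [ 442.3 -101.2] ext [52. 51.] all [ 442.3 -101.2] [52. 51.]
[431. 201.] 1283 zmax20 mid [ 665.9 -109.7] ext [39. 39.] all [ 665.8 -109.7] [39. 39.]
[318. 219.] 462 zmax118 mid [548.6 -93.7] ext [29. 13.] all [548.5 -93.6] [32. 14.]
[468. 310.] 217 zmax74 mid [ 686.9 -203.4] ext [7. 4.] all [ 689.5 -200. ] [15. 17.]
[302. 311.] 178 zmax15 mid [ 532.1 -243.9] ext [33. 10.] all [ 534.1 -245.6] [38. 13.]
[492. 384.] 241 zmax19 mid [ 774.6 -349.7] ext [16. 22.] all [ 772.1 -354.6] [20. 32.]
308 132
```

View pics/s1c.png

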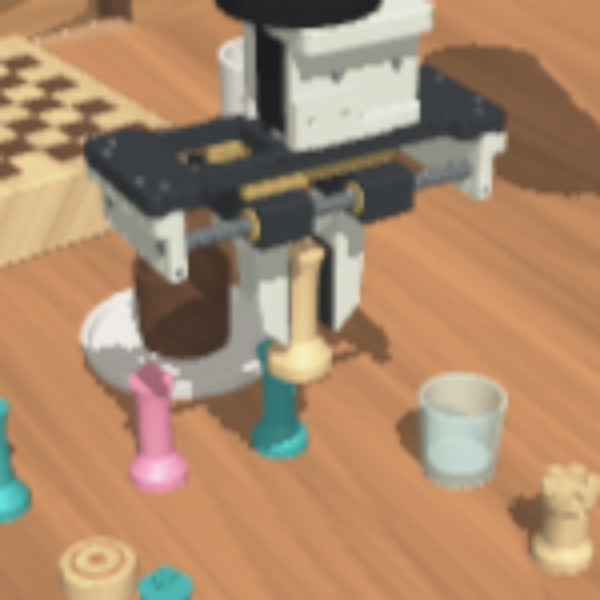

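The king is held upright in the jaws at crop (303,320). Foot-to-TCP offset is unchanged since the grip (≈47.5 mm), so it hasn't slipped. Now to the tray.

Emit:
step_arm(targets=[0,0.95,-0.12,0,0,0,0,0,0.95,-0.12,0,0,0,0,0,0.95,-0.12,0,0,0,0])

```text
time: 18.4
tool_pos: [533.6, -4.2, 146.3]
tcp_rot: [-3.138, -0.001, 1.574]
contact_force: [0.1, 0.7, -1.5]
grip_width: 22.6
finger_force: 30.0
```

Emit:
step_arm(targets=[0,0.95,-0.12,0,0,0,0,0,0.95,-0.12,0,0,0,0,0,0.95,-0.12,0,0,0,0])

```text
time: 18.77
tool_pos: [522.3, 89.7, 146.7]
tcp_rot: [-3.14, 0.0, 1.573]
contact_force: [-0.3, -0.5, -0.2]
grip_width: 22.5
finger_force: 30.0
```

Emit:
step_arm(targets=[0,0.95,-0.12,0,0,0,0,0,0.95,-0.12,0,0,0,0,0,0.95,-0.12,0,0,0,0])

```text
time: 19.15
tool_pos: [510.9, 184.0, 146.9]
tcp_rot: [-3.141, 0.001, 1.572]
contact_force: [0.4, -0.8, -0.7]
grip_width: 22.7
finger_force: 30.0
```

Emit:
step_arm(targets=[0,0.95,-0.12,0,0,0,0,0,0.95,-0.12,0,0,0,0,0,0.95,-0.12,0,0,0,0,0,0.95,-0.12,0,0,0,0])

```text
time: 19.65
tool_pos: [499.6, 276.8, 147.2]
tcp_rot: [-3.141, 0.001, 1.569]
contact_force: [-0.3, -0.9, -0.3]
grip_width: 22.7
finger_force: 30.0
```

Run:
```python
from h import *
o=bot.get_obs(); i,W=cam("wrist"); p,d=bot.capture("wrist"); cv2.imwrite("pics/w10.png",p); C=cloud(i,W,d)
print(o["tool_pos"],o["tcp_rot"])
m=(C[...,2]>9)&(C[...,2]<25)&(d>180)&(C[...,1]>215)&(abs(C[...,0]-500)<150)
q=C[m]; print("tray part",q.min(0).round(),q.max(0).round())
m=(C[...,2]>9)&(C[...,2]<25)&(d>180)&(C[...,1]>290)&(abs(C[...,0]-500)<150)
for y in (300,310,320):
    s=C[(C[...,2]>9)&(C[...,2]<25)&(d>180)&(abs(C[...,1]-y)<2)&(abs(C[...,0]-500)<150)]
    h=np.histogram(s[:,0],bins=np.arange(370,640,3)); print(y,[int(e) for e,c in zip(h[1],h[0]) if c>0])
for x in (440,500,560):
    s=C[(C[...,2]>9)&(C[...,2]<25)&(d>180)&(abs(C[...,0]-x)<3)&(C[...,1]>215)]
    h=np.histogram(s[:,1],bins=np.arange(215,360,2)); print("x",x,[int(e) for e,c in zip(h[1],h[0]) if c>0])
```

```text
[499.60547525 276.76114064 147.16566328] [-3.14079559e+00  1.20474281e-03  1.56915746e+00]
tray part [371. 231.   9.] [623. 338.  19.]
300 [388, 391, 394, 457, 460, 526, 529, 595, 598, 613, 616, 619]
310 [388, 391, 457, 460, 523, 526, 529, 592, 595, 598, 613, 616, 619]
320 [397, 400, 403, 406, 409, 412, 415, 418, 421, 424, 427, 430, 433, 436, 439, 442, 445, 448, 451, 454, 457, 460, 463, 466, 469, 472, 475, 523, 526, 592, 595, 598, 601, 604, 607, 610, 613]
x 440 [231, 233, 317, 319, 321]
x 500 [323, 325, 327]
x 560 [239, 241, 243, 245, 329, 331, 333, 335]
```

View pics/w10.png

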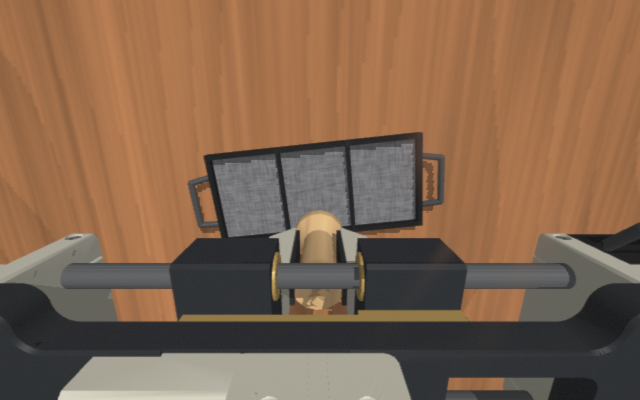

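The tray's middle bay spans (282–348, 145–225) px. Its centre is at (497,282) with a 5.5° yaw, giving end bays at (565,288.5) and (429,275.5). Lowering the king.

Emit:
step_arm(targets=[0,0.06,-0.025,0.4,0,0,0,0,0.06,-0.025,0.75,0,0,0,0,0.06,-0.025,0.8,0,0,0,0,0.06,-0.025,0.8,0,0,0])

```text
time: 20.2
tool_pos: [497.4, 283.9, 68.3]
tcp_rot: [3.141, -0.0, 1.569]
contact_force: [0.1, 0.4, -0.1]
grip_width: 22.3
finger_force: 30.0
```

Emit:
step_arm(targets=[0,0,0,0.08,0,0,0,0,0,0,0.12,0,0,0,0,0,0,0.12,0,0,0,0,0,0,0.12,0,0,0])

```text
time: 20.7
tool_pos: [496.7, 284.7, 56.0]
tcp_rot: [3.141, -0.0, 1.571]
contact_force: [0.4, 0.2, -0.2]
grip_width: 22.6
finger_force: 30.0
```

Emit:
step_arm(targets=[0,0,0,0.02,0,0,0,0,0,0,0.035,0,0,0,0,0,0,0.035,0,0,0])

```text
time: 21.08
tool_pos: [496.9, 284.7, 52.6]
tcp_rot: [3.141, -0.0, 1.57]
contact_force: [0.2, -1.2, 3.4]
grip_width: 22.6
finger_force: 30.0
```

Emit:
step_arm(targets=[0.6,0,0,0,0,0,0,0.6,0,0,0,0,0,0,0.6,0,0,0,0,0,0,0.6,0,0,0,0,0,0])

```text
time: 21.58
tool_pos: [496.5, 284.6, 52.0]
tcp_rot: [-3.141, 0.0, 1.57]
contact_force: [0.6, 0.2, 0.2]
grip_width: 54.4
finger_force: 0.0
```

Emit:
step_arm(targets=[0.6,0,0,-0.3,0,0,0,0.6,0,0,-1,0,0,0,0.6,0,0,-1,0,0,0])

```text
time: 21.95
tool_pos: [498.8, 285.6, 156.7]
tcp_rot: [3.134, -0.003, 1.57]
contact_force: [0.3, -0.1, -0.5]
grip_width: 55.3
finger_force: 0.0
```

```bash
python3 look.py w11
```

```text
tcp [498.8 285.6 156.7] [ 3.134e+00 -3.000e-03  1.570e+00]
[321. 192.] 4682 zmax17 mid [496.7 284.2] ext [252. 108.] all [496.7 284.1] [252. 108.]
[315. 204.] 1307 zmax79 mid [496.1 283.1] ext [10. 10.] all [495.3 272. ] [35. 55.]
[620. 244.] 1283 zmax50 mid [795.6 254. ] ext [19. 14.] all [825.8 230.7] [81. 61.]
```

The king stands upright at (496,283), top at z≈79, in the middle bay. Now the rook. I'll turn the tool to yaw ≈0.1 so the gripper body stays clear of the king when placing in the end bays.

Emit:
step_arm(targets=[0.6,-0.96,-0.18,0,0,0,1,0.6,-0.96,-0.18,0,0,0,1,0.6,-0.96,-0.18,0,0,0,1,0.6,-0.96,-0.18,0,0,0,1,0.6,-0.96,-0.18,0,0,0,1])

```text
time: 22.62
tool_pos: [477.9, 188.4, 150.9]
tcp_rot: [-3.14, 0.002, 0.785]
contact_force: [-0.6, -0.2, -0.6]
grip_width: 54.8
finger_force: 0.0
```

Emit:
step_arm(targets=[0.6,-0.81,0.55,0,0,0,0.87,0.6,-0.81,0.55,0,0,0,0.87,0.6,-0.81,0.55,0,0,0,0.87,0.6,-0.81,0.55,0,0,0,0.87,0.6,-0.81,0.55,0,0,0,0.87])

```text
time: 23.25
tool_pos: [459.8, 92.4, 151.6]
tcp_rot: [3.142, 0.001, 0.105]
contact_force: [-0.4, -0.0, 0.4]
grip_width: 55.0
finger_force: 0.0
```

Emit:
step_arm(targets=[0.6,-0.28,0.95,0,0,0,0,0.6,-0.28,0.95,0,0,0,0,0.6,-0.28,0.95,0,0,0,0,0.6,-0.28,0.95,0,0,0,0])

```text
time: 23.75
tool_pos: [441.9, -4.5, 152.0]
tcp_rot: [-3.141, 0.0, 0.104]
contact_force: [0.0, 0.1, 0.8]
grip_width: 55.1
finger_force: 0.0
```

```bash
python3 look.py w12
```

```text
tcp [441.9  -4.5 152. ] [-3.141  0.     0.104]
[ 53. 137.] 4361 zmax16 mid [478.9 270.8] ext [216.  95.] all [479.8 270.8] [217.  95.]
[565.  38.] 3149 zmax74 mid [ 596.  -183.4] ext [12.  9.] all [ 595.3 -182.2] [33. 32.]
[209.  69.] 861 zmax42 mid [546.2 102.4] ext [16. 16.] all [546.2 101. ] [25. 24.]
[584. 149.] 8297 zmax67 mid [ 519.1 -176.9] ext [25. 27.] all [ 515.7 -249. ] [126. 180.]
[ 20. 107.] 1310 zmax33 mid [496.1 276. ] ext [18.  8.] all [496.1 283.9] [34. 39.]
[317. 199.] 1201 zmax52 mid [441.   -4.1] ext [30. 29.] all [441.8  -4.1] [31. 33.]
[421. 210.] 2911 zmax51 mid [ 443.5 -101.2] ext [49. 52.] all [ 443.5 -101.2] [49. 52.]
```

Emit:
step_arm(targets=[0.6,0,0,0.5,0,0,0,0.6,0,0,0.7,0,0,0,0.6,0,0,0.7,0,0,0])

```text
time: 24.18
tool_pos: [441.1, -3.8, 81.0]
tcp_rot: [-3.141, 0.003, 0.104]
contact_force: [-0.1, -0.2, -0.4]
grip_width: 55.2
finger_force: 0.0
```

Emit:
step_arm(targets=[0.6,0,0,0.3,0,0,0,0.6,0,0,0.43,0,0,0,0.6,0,0,0.43,0,0,0,0.6,0,0,0.43,0,0,0,0,0,0,0.43,0,0,0,0,0,0,0.43,0,0,0,0,0,0,0.43,0,0,0,0,0,0,0.43,0,0,0])

```text
time: 25.18
tool_pos: [442.1, -4.9, 39.4]
tcp_rot: [3.141, -0.0, 0.102]
contact_force: [-0.7, -0.7, 1.6]
grip_width: 28.2
finger_force: 30.0
```

Emit:
step_arm(targets=[0,0,0,-0.2,0,0,0,0,0,0,-0.6,0,0,0,0,0,0,-1,0,0,0,0,0,0,-1,0,0,0])

```text
time: 25.68
tool_pos: [443.6, -5.2, 141.7]
tcp_rot: [3.14, -0.006, 0.102]
contact_force: [-0.6, -0.3, -1.3]
grip_width: 28.0
finger_force: 30.0
```

Emit:
step_arm(targets=[0,0.05,-0.93,0,0,0,0,0,0.05,-0.93,0,0,0,0,0,0.05,-0.93,0,0,0,0])

```text
time: 26.05
tool_pos: [436.5, 89.6, 138.2]
tcp_rot: [-3.141, 0.002, 0.105]
contact_force: [0.0, -0.6, -0.5]
grip_width: 28.2
finger_force: 30.0
```

Emit:
step_arm(targets=[0,0.05,-0.93,0,0,0,0,0,0.05,-0.93,0,0,0,0,0,0.05,-0.93,0,0,0,0])

```text
time: 26.42
tool_pos: [432.6, 181.8, 138.4]
tcp_rot: [3.141, 0.001, 0.104]
contact_force: [-0.0, -0.8, -1.2]
grip_width: 28.1
finger_force: 30.0
```

Emit:
step_arm(targets=[0,0.05,-0.93,0,0,0,0,0,0.05,-0.93,0,0,0,0,0,0.05,-0.93,0,0,0,0,0,0.05,-0.93,0,0,0,0])

```text
time: 26.92
tool_pos: [428.6, 272.6, 138.6]
tcp_rot: [3.141, 0.001, 0.101]
contact_force: [-0.0, 0.7, -0.7]
grip_width: 28.5
finger_force: 30.0
```

```bash
python3 look.py w13
```

```text
tcp [428.6 272.6 138.6] [3.141e+00 1.000e-03 1.010e-01]
[7. 9.] 282 zmax18 mid [560.9 539.4] ext [12.  6.] all [562.2 542.6] [15. 13.]
[315. 118.] 4332 zmax13 mid [492.8 281.1] ext [210. 113.] all [492.8 281.1] [210. 113.]
[531.  85.] 1183 zmax41 mid [546.5 103.9] ext [16. 17.] all [546.7 104.2] [25. 23.]
[ 23. 198.] 6067 zmax41 mid [383.  539.8] ext [82. 45.] all [411.4 550.7] [165.  67.]
[313. 125.] 1174 zmax81 mid [496.3 283.1] ext [ 9. 10.] all [496.  284.2] [37. 38.]
```

View pics/w13.png

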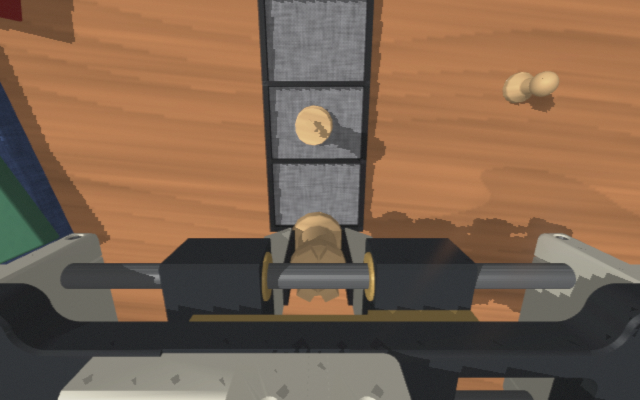

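The king stands in the middle bay (313,125) and the near end bay lies ahead of the rook. Lowering the rook.

Emit:
step_arm(targets=[0,0,-0.03,0.5,0,0,0,0,0,-0.03,0.8,0,0,0,0,0,-0.03,0.8,0,0,0,0,0,-0.03,0.8,0,0,0])

```text
time: 27.48
tool_pos: [429.2, 276.7, 60.2]
tcp_rot: [-3.141, -0.001, 0.101]
contact_force: [0.0, -0.2, -0.7]
grip_width: 28.5
finger_force: 30.0
```

Emit:
step_arm(targets=[0,0,0,0.08,0,0,0,0,0,0,0.12,0,0,0,0,0,0,0.135,0,0,0,0,0,0,0.135,0,0,0,0,0,0,0.135,0,0,0])

```text
time: 28.1
tool_pos: [428.3, 277.3, 45.8]
tcp_rot: [-3.142, -0.0, 0.102]
contact_force: [0.2, 0.0, -0.5]
grip_width: 28.6
finger_force: 30.0
```

Emit:
step_arm(targets=[0,0,0,0.015,0,0,0,0,0,0,0.015,0,0,0,0,0,0,0.015,0,0,0])

```text
time: 28.48
tool_pos: [428.4, 277.3, 44.4]
tcp_rot: [-3.141, -0.001, 0.102]
contact_force: [0.2, 0.3, 2.5]
grip_width: 28.2
finger_force: 30.0
```

Emit:
step_arm(targets=[0.6,0,0,0,0,0,0,0.6,0,0,0,0,0,0,0.6,0,0,0,0,0,0,0.6,0,0,0,0,0,0])

```text
time: 28.98
tool_pos: [428.2, 277.1, 44.1]
tcp_rot: [3.141, 0.0, 0.102]
contact_force: [0.0, 0.4, -0.9]
grip_width: 54.9
finger_force: 0.0
```

Emit:
step_arm(targets=[0.6,0,0,-0.3,0,0,0,0.6,0,0,-1,0,0,0,0.6,0,0,-1,0,0,0])

```text
time: 29.35
tool_pos: [430.3, 278.2, 148.2]
tcp_rot: [-3.139, -0.008, 0.102]
contact_force: [0.1, 0.2, 0.3]
grip_width: 55.1
finger_force: 0.0
```

```bash
python3 look.py w14
```

```text
tcp [430.3 278.2 148.2] [-3.139 -0.008  0.102]
[19. 12.] 936 zmax35 mid [561.6 539.7] ext [13.  7.] all [565.9 551.9] [22. 34.]
[321. 134.] 6851 zmax56 mid [427.4 278.2] ext [30. 29.] all [487.9 281.5] [234. 114.]
[ 27. 182.] 8780 zmax41 mid [391.7 549.4] ext [109.  61.] all [434.8 549.1] [195.  62.]
[529.  91.] 1065 zmax41 mid [546.5 104.4] ext [17. 15.] all [546.8 104.6] [25. 22.]
[320. 128.] 1077 zmax81 mid [495.9 283. ] ext [ 9. 10.] all [495.7 283.6] [37. 37.]
```

The rook stands at (427,278), top at z≈56, in its end bay. Now the draught. I'll turn the tool to yaw ≈π+0.1 on the way so the wrist camera stays clear of the bottles.

Emit:
step_arm(targets=[0.7,0.4,0.82,0,0,0,-1,0.7,0.4,0.82,0,0,0,-1,0.7,0.4,0.82,0,0,0,-1,0.7,0.4,0.82,0,0,0,-1,0.7,0.4,0.82,0,0,0,-1])

```text
time: 30.02
tool_pos: [475.5, 199.2, 142.5]
tcp_rot: [-3.14, 0.002, 0.89]
contact_force: [0.4, 0.8, -1.0]
grip_width: 64.2
finger_force: 0.0
```

Emit:
step_arm(targets=[0.7,-0.3,0.86,0,0,0,-1,0.7,-0.3,0.86,0,0,0,-1,0.7,-0.3,0.86,0,0,0,-1,0.7,-0.3,0.86,0,0,0,-1,0.7,-0.3,0.86,0,0,0,-1])

```text
time: 30.65
tool_pos: [523.2, 121.8, 142.4]
tcp_rot: [-3.138, 0.0, 1.675]
contact_force: [0.2, -0.1, -0.4]
grip_width: 63.9
finger_force: 0.0
```

Emit:
step_arm(targets=[0.7,-0.82,0.4,0,0,0,-1,0.7,-0.82,0.4,0,0,0,-1,0.7,-0.82,0.4,0,0,0,-1,0.7,-0.82,0.4,0,0,0,-1,0.7,-0.82,0.4,0,0,0,-1])

```text
time: 31.28
tool_pos: [571.3, 44.4, 142.3]
tcp_rot: [-3.14, -0.002, 2.46]
contact_force: [-0.1, -0.6, 0.3]
grip_width: 64.2
finger_force: 0.0
```

Emit:
step_arm(targets=[0.7,-0.86,-0.3,0,0,0,-1,0.7,-0.86,-0.3,0,0,0,-1,0.7,-0.86,-0.3,0,0,0,-1,0.7,-0.86,-0.3,0,0,0,-1,0.7,-0.86,-0.3,0,0,0,-1])

```text
time: 31.9
tool_pos: [619.2, -33.0, 142.4]
tcp_rot: [3.141, -0.003, -3.04]
contact_force: [0.8, 1.4, 0.2]
grip_width: 64.2
finger_force: 0.0
```

Emit:
step_arm(targets=[0.7,-0.4,-0.82,0,0,0,0,0.7,-0.4,-0.82,0,0,0,0,0.7,-0.4,-0.82,0,0,0,0,0.7,-0.4,-0.82,0,0,0,0])

```text
time: 32.4
tool_pos: [667.3, -109.7, 143.3]
tcp_rot: [3.141, -0.002, -3.041]
contact_force: [-0.0, -0.6, 0.3]
grip_width: 64.3
finger_force: 0.0
```

```bash
python3 look.py w15
```

```text
tcp [ 667.3 -109.7  143.3] [ 3.141e+00 -2.000e-03 -3.041e+00]
[101.  34.] 8521 zmax61 mid [ 538.1 -304. ] ext [17. 50.] all [ 545.6 -304.7] [ 75. 129.]
[252.  20.] 1670 zmax67 mid [ 526.6 -176.9] ext [10. 23.] all [ 519.3 -177. ] [33. 33.]
[575.  91.] 1212 zmax41 mid [546.6 101. ] ext [17. 17.] all [546.6 101.1] [25. 25.]
[236. 115.] 1711 zmax75 mid [ 595.9 -183.9] ext [11.  9.] all [ 595.8 -182. ] [33. 29.]
[317. 198.] 1302 zmax20 mid [ 666.2 -110.1] ext [39. 39.] all [ 666.2 -110.1] [39. 39.]
[533. 204.] 1190 zmax11 mid [653.1 107.3] ext [50. 31.] all [653.1 107.3] [50. 31.]
[212. 214.] 1587 zmax74 mid [ 684.8 -204. ] ext [11.  8.] all [ 684.5 -204.3] [33. 33.]
[415. 216.] 1499 zmax74 mid [668.1 -19.5] ext [10.  5.] all [668.5 -19.9] [33. 33.]
[ 15. 249.] 691 zmax19 mid [ 755.6 -414.4] ext [27. 36.] all [ 755.2 -414. ] [28. 36.]
[316. 302.] 3612 zmax21 mid [759.3 -59.9] ext [ 6. 54.] all [789.6 -96.8] [ 66. 172.]
```

The draught is centred, at world (666,−110). But the body along y would hit the teal look-alikes at (668,−20) and (685,−204), so I'll turn the closing axis to near x. First a check of how near the bottle is.

Run:
```python
from h import *
d=np.load("pics/top0.npy"); i,W=cam("top"); C=cloud(i,W,d)
m=(C[...,2]>55)&(C[...,0]>715)&(d>0)&(abs(C[...,1]+90)<110); q=C[m]
for lo in (55,100,150,200,250):
    s=q[(q[:,2]>lo)&(q[:,2]<lo+50)]
    if len(s): print(lo,s[:,0].min().round(),s[s[:,0].argmin()].round(), s[:,1].min().round(),s[:,1].max().round())
```

```text
55 798.0 [798. -60.  75.] -119.0 -1.0
100 807.0 [807. -60. 104.] -110.0 -11.0
150 841.0 [841. -60. 151.] -75.0 -45.0
200 840.0 [840. -60. 213.] -77.0 -43.0
```

Emit:
step_arm(targets=[0.7,0,0,0,0,0,1,0.7,0,0,0,0,0,1,0.7,0,0,0,0,0,1,0.7,0,0,0,0,0,1,0.7,0,0,0,0,0,1])

```text
time: 33.08
tool_pos: [667.7, -109.3, 144.4]
tcp_rot: [-3.142, -0.0, 2.459]
contact_force: [0.7, -0.1, 0.1]
grip_width: 64.1
finger_force: 0.0
```

Emit:
step_arm(targets=[0.7,0,0,0,0,0,1,0.7,0,0,0,0,0,1,0.7,0,0,0,0,0,1,0.7,0,0,0,0,0,1,0.7,0,0,0,0,0,1])

```text
time: 33.7
tool_pos: [667.9, -109.9, 144.3]
tcp_rot: [-3.142, 0.0, 1.675]
contact_force: [-0.2, -0.4, -0.6]
grip_width: 63.9
finger_force: 0.0
```

Emit:
step_arm(targets=[0.7,0,0,0.2,0,0,0.22,0.7,0,0,0.2,0,0,0.22,0.7,0,0,0.2,0,0,0.22])

```text
time: 34.08
tool_pos: [668.2, -110.4, 124.8]
tcp_rot: [3.141, 0.0, 1.505]
contact_force: [0.9, 0.2, 0.9]
grip_width: 64.3
finger_force: 0.0
```

```bash
python3 look.py w16
```

```text
tcp [ 668.2 -110.4  124.8] [3.141 0.    1.505]
[494. 115.] 34926 zmax73 mid [817.5 -78.1] ext [49. 78.] all [853.9 -68.6] [202. 232.]
[313. 105.] 765 zmax67 mid [668.9 -24.9] ext [24. 13.] all [669. -25.] [33. 21.]
[317. 202.] 1500 zmax20 mid [ 666.5 -109.4] ext [39. 39.] all [ 666.6 -109.4] [39. 39.]
[ 52. 214.] 4729 zmax51 mid [ 442.4 -100.2] ext [52. 49.] all [ 442.4 -100.2] [52. 49.]
[248. 310.] 166 zmax68 mid [ 603.8 -184.2] ext [ 9. 15.] all [ 603.8 -184.2] [ 9. 15.]
[342. 301.] 601 zmax62 mid [ 685.2 -194.3] ext [15.  6.] all [ 684.3 -203.9] [32. 25.]
```

Emit:
step_arm(targets=[0.7,0.01,-0.01,0.4,0,0,0,0.7,0.01,-0.01,0.7,0,0,0,0.7,0.01,-0.01,0.7,0,0,0])

```text
time: 34.5
tool_pos: [665.8, -109.1, 52.4]
tcp_rot: [-3.137, -0.001, 1.502]
contact_force: [0.3, 0.8, 0.4]
grip_width: 64.2
finger_force: 0.0
```

Emit:
step_arm(targets=[0.7,0,0,0.15,0,0,0,0.7,0,0,0.22,0,0,0,0.7,0,0,0.22,0,0,0,0.7,0,0,0.22,0,0,0])

```text
time: 35.0
tool_pos: [667.5, -109.6, 32.8]
tcp_rot: [3.141, 0.0, 1.5]
contact_force: [0.2, 0.3, 0.6]
grip_width: 64.0
finger_force: 0.0
```

Emit:
step_arm(targets=[0,0,0,0,0,0,0,0,0,0,0,0,0,0,0,0,0,0,0,0,0,0,0,0,0,0,0,0])

```text
time: 35.5
tool_pos: [667.2, -109.5, 32.4]
tcp_rot: [3.141, 0.0, 1.5]
contact_force: [-0.2, 0.2, 1.2]
grip_width: 39.3
finger_force: 30.0
```

Emit:
step_arm(targets=[0,0,0,-0.3,0,0,0,0,0,0,-0.7,0,0,0,0,0,0,-1,0,0,0,0,0,0,-1,0,0,0])

```text
time: 36.0
tool_pos: [668.5, -109.8, 135.2]
tcp_rot: [3.136, 0.001, 1.5]
contact_force: [-0.2, -0.1, -1.6]
grip_width: 38.9
finger_force: 30.0
```

Emit:
step_arm(targets=[0,0.78,-0.26,0,0,0,0.89,0,0.78,-0.26,0,0,0,0.89,0,0.78,-0.26,0,0,0,0.89,0,0.78,-0.26,0,0,0,0.89,0,0.78,-0.26,0,0,0,0.89])

```text
time: 36.62
tool_pos: [646.0, -29.6, 130.7]
tcp_rot: [-3.14, 0.001, 0.802]
contact_force: [-0.6, -0.4, 0.6]
grip_width: 39.0
finger_force: 30.0
```

Emit:
step_arm(targets=[0,0.43,-0.7,0,0,0,0.89,0,0.43,-0.7,0,0,0,0.89,0,0.43,-0.7,0,0,0,0.89,0,0.43,-0.7,0,0,0,0.89,0,0.43,-0.7,0,0,0,0.89])

```text
time: 37.25
tool_pos: [626.0, 49.8, 131.4]
tcp_rot: [-3.141, 0.001, 0.105]
contact_force: [1.1, -0.5, -0.6]
grip_width: 39.0
finger_force: 30.0
```

Emit:
step_arm(targets=[0,-0.12,-0.81,0,0,0,0,0,-0.12,-0.81,0,0,0,0,0,-0.12,-0.81,0,0,0,0])

```text
time: 37.62
tool_pos: [605.8, 130.2, 132.0]
tcp_rot: [3.141, 0.0, 0.107]
contact_force: [0.5, -0.9, -0.5]
grip_width: 38.8
finger_force: 30.0
```

Emit:
step_arm(targets=[0,-0.12,-0.81,0,0,0,0,0,-0.12,-0.81,0,0,0,0,0,-0.12,-0.81,0,0,0,0])

```text
time: 38.0
tool_pos: [586.2, 208.5, 132.1]
tcp_rot: [3.141, -0.0, 0.104]
contact_force: [0.7, -0.5, -0.7]
grip_width: 38.8
finger_force: 30.0
```

Emit:
step_arm(targets=[0,-0.12,-0.81,0,0,0,0,0,-0.12,-0.81,0,0,0,0,0,-0.12,-0.81,0,0,0,0,0,-0.12,-0.81,0,0,0,0])

```text
time: 38.5
tool_pos: [566.7, 286.0, 132.1]
tcp_rot: [3.141, -0.0, 0.1]
contact_force: [0.4, 0.4, -0.7]
grip_width: 39.0
finger_force: 30.0
```

```bash
python3 look.py w17
```

```text
tcp [566.7 286.  132.1] [ 3.141 -0.     0.1  ]
[ 22. 121.] 10853 zmax46 mid [610.9 533.6] ext [111.  16.] all [592.3 554.9] [231.  65.]
[626.   1.] 108 zmax12 mid [753.7  61. ] ext [ 2. 30.] all [753.7  60.1] [ 2. 32.]
[525. 123.] 1618 zmax11 mid [653.6 108.9] ext [51. 31.] all [653.6 108.9] [51. 31.]
[315. 173.] 2048 zmax17 mid [577.3 288.4] ext [93. 99.] all [576.3 288.3] [ 95. 100.]
[505. 239.] 845 zmax41 mid [546.8 104.1] ext [16. 15.] all [546.9 103.8] [25. 24.]
[318. 299.] 1165 zmax80 mid [496.2 283.3] ext [10. 10.] all [470.3 272.1] [76. 88.]
```

View pics/w17.png

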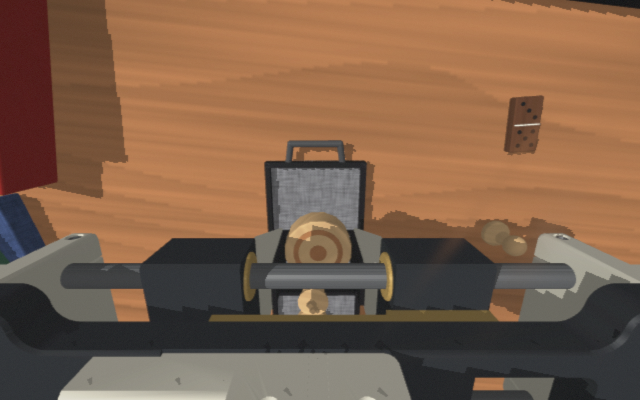

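The disc is held level at (318,245) over the far end bay. Lowering it.

Emit:
step_arm(targets=[0,-0.01,-0.02,0.5,0,0,0,0,-0.01,-0.02,0.8,0,0,0,0,-0.01,-0.02,0.8,0,0,0,0,-0.01,-0.02,0.8,0,0,0])

```text
time: 39.05
tool_pos: [566.0, 289.3, 53.6]
tcp_rot: [-3.141, -0.002, 0.101]
contact_force: [0.3, -0.0, -0.6]
grip_width: 39.1
finger_force: 30.0
```

Emit:
step_arm(targets=[0,0,0,0.08,0,0,0,0,0,0,0.12,0,0,0,0,0,0,0.135,0,0,0,0,0,0,0.135,0,0,0,0,0,0,0.135,0,0,0])

```text
time: 39.67
tool_pos: [564.8, 289.8, 38.9]
tcp_rot: [-3.142, -0.0, 0.102]
contact_force: [-0.0, 0.2, -0.5]
grip_width: 38.9
finger_force: 30.0
```

Emit:
step_arm(targets=[0,0,0,0.012,0,0,0,0,0,0,0.012,0,0,0,0,0,0,0.012,0,0,0])

```text
time: 40.05
tool_pos: [564.7, 289.8, 37.5]
tcp_rot: [3.141, -0.0, 0.102]
contact_force: [-0.8, 0.3, -0.1]
grip_width: 38.8
finger_force: 30.0
```

Emit:
step_arm(targets=[0.7,0,0,0,0,0,0,0.7,0,0,0,0,0,0,0.7,0,0,0,0,0,0,0.7,0,0,0,0,0,0])

```text
time: 40.55
tool_pos: [564.7, 289.7, 37.5]
tcp_rot: [3.142, -0.0, 0.102]
contact_force: [0.4, 0.7, -1.0]
grip_width: 64.1
finger_force: 0.0
```

Emit:
step_arm(targets=[0.7,0,0,-0.4,0,0,0,0.7,0,0,-1,0,0,0,0.7,0,0,-1,0,0,0])

```text
time: 40.92
tool_pos: [567.5, 290.9, 143.2]
tcp_rot: [-3.139, -0.011, 0.102]
contact_force: [0.9, 1.1, -0.5]
grip_width: 64.5
finger_force: 0.0
```

Emit:
step_arm(targets=[0.7,-0.5,0.9,-0.4,0,0,0,0.7,-0.5,0.9,-0.5,0,0,0,0.7,-0.5,0.9,-0.5,0,0,0,0.7,-0.5,0.9,-0.5,0,0,0])

```text
time: 41.42
tool_pos: [524.1, 195.4, 186.9]
tcp_rot: [-3.141, 0.0, 0.101]
contact_force: [0.5, 0.2, -0.1]
grip_width: 64.1
finger_force: 0.0
```

Emit:
step_arm(targets=[0.7,-0.9,0.6,0,0,0,0,0.7,-0.9,0.6,0,0,0,0,0.7,-0.9,0.6,0,0,0,0,0.7,-0.9,0.6,0,0,0,0])

```text
time: 41.92
tool_pos: [441.5, 127.2, 187.1]
tcp_rot: [-3.141, -0.0, 0.102]
contact_force: [0.2, -0.5, -0.6]
grip_width: 63.9
finger_force: 0.0
```

Run:
```python
from h import *
p,d=bot.capture("top"); i,W=cam("top"); C=cloud(i,W,d)
p0=cv2.imread("pics/top0.png")
for n,(x,y,r) in dict(king=(500,284,25),rook=(431,278,25),draught=(568,290,30),cup=(520,-306,40),pawn=(550,103,25),domino=(658,108,35),glass=(447,-101,35)).items():
    m=(abs(C[...,0]-x)<r)&(abs(C[...,1]-y)<r)&(d>0)&(C[...,2]>(19 if n in("king","rook","draught","cup") else 5)); q=C[m]
    if not len(q): print(n,"none"); continue
    zm=np.percentile(q[:,2],97); t=q[q[:,2]>zm-6]; print(n,"z%.0f"%zm,((t.max(0)+t.min(0))/2).round(1)[:2],np.ptp(t,0).round()[:2], "top z range",np.ptp(t[:,2]).round(1))
cv2.imwrite("pics/top1.png",p); cv2.imwrite("pics/top1c.png",cv2.resize(p[120:310,165:515],None,fx=2.2,fy=2.2))
```

```text
king z76 [507.8 283.3] [10. 21.] top z range 9.0
rook none
draught z28 [568.3 288.4] [39. 38.] top z range 7.5
cup z63 [ 519.8 -306.4] [59. 61.] top z range 7.4
pawn z43 [551.4 102.2] [17. 17.] top z range 7.9
domino z14 [658.3 108. ] [51. 30.] top z range 7.4
glass z53 [ 446.8 -101.1] [50. 51.] top z range 8.0
```

View pics/top1c.png

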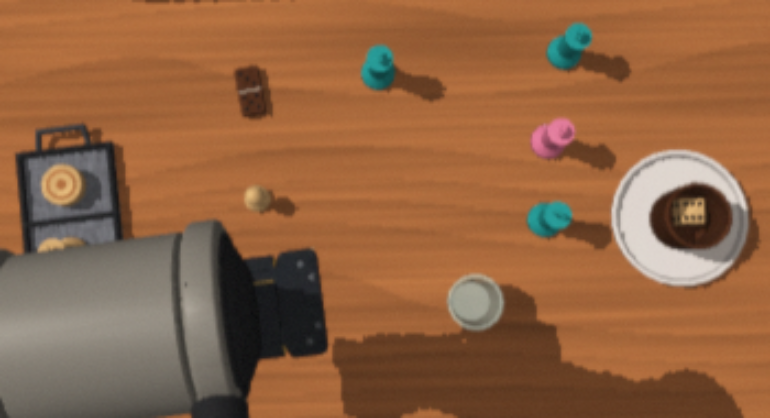

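The disc lies flat in the bay at (62,184), and the cup with the die in it is in the dish at (690,213). Pawn, domino and glass haven't moved. The arm hides the king and rook, so I'll move clear and check.

Emit:
step_arm(targets=[0.7,0,1,-0.3,0,0,0,0.7,0,1,-0.3,0,0,0,0.7,0,1,-0.3,0,0,0])

```text
time: 42.35
tool_pos: [452.7, 25.4, 218.0]
tcp_rot: [3.141, -0.002, 0.099]
contact_force: [-0.5, 1.3, 0.5]
grip_width: 64.1
finger_force: 0.0
```

Emit:
step_arm(targets=[0.7,0,1,0,0,0,0,0.7,0,1,0,0,0,0,0.7,0,1,0,0,0,0])

```text
time: 42.72
tool_pos: [461.8, -73.4, 216.7]
tcp_rot: [-3.141, 0.001, 0.1]
contact_force: [0.1, 0.3, -0.0]
grip_width: 64.2
finger_force: 0.0
```

Emit:
step_arm(targets=[0.7,0,1,0,0,0,0,0.7,0,1,0,0,0,0,0.7,0,1,0,0,0,0,0.7,0,1,0,0,0,0])

```text
time: 43.22
tool_pos: [471.3, -170.3, 217.0]
tcp_rot: [-3.14, 0.001, 0.103]
contact_force: [0.1, 0.6, -0.3]
grip_width: 64.4
finger_force: 0.0
```

Run:
```python
from h import *
p,d=bot.capture("top"); i,W=cam("top"); C=cloud(i,W,d)
for n,(x,y,r) in dict(king=(500,284,25),rook=(431,278,25),draught=(568,290,30)).items():
    m=(abs(C[...,0]-x)<r)&(abs(C[...,1]-y)<r)&(d>0)&(C[...,2]>19); q=C[m]
    zm=np.percentile(q[:,2],97); t=q[q[:,2]>zm-4]; print(n,"z%.0f"%zm,((t.max(0)+t.min(0))/2).round(1)[:2],np.ptp(t,0).round()[:2])
s,_=bot.capture("scene")
a=cv2.resize(p[170:310,160:260],(400,560)); b=cv2.resize(s[230:370,370:540],None,fx=2.3,fy=2.3); b=cv2.copyMakeBorder(b,0,560-b.shape[0],0,0,cv2.BORDER_CONSTANT)
cv2.imwrite("pics/fin.png",np.hstack([a,b[:,:400]]))
```

```text
king z81 [500.4 282.1] [8. 9.]
rook z59 [432.  276.9] [30. 28.]
draught z27 [568.1 288.6] [38. 37.]
```

View pics/fin.png

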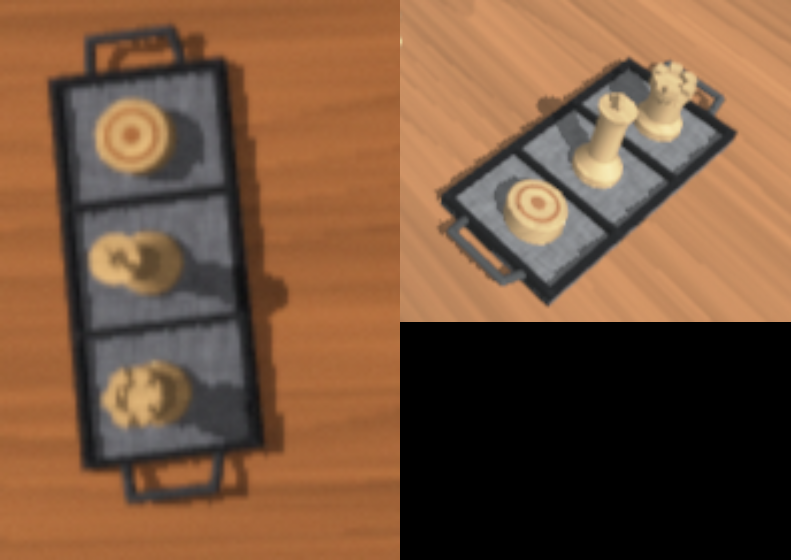

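All three pieces rest centred in their bays: disc at (130,137), king upright at (140,260), rook upright at (150,392). Handing in.

```bash
python3 -c "
from plant import bot
print(bot.close_job())"
```

```text
the job is handed in; nothing more can be done
None
```

I handed the job in at about 43 s: king, rook and draught each rest in their own tray bay, the dice cup stands in the dish with the die in it, and the pawn, domino and glass were not moved; the hand-in returned no verdict.

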